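# Load the sole form into its one-way press nest

### The arm

A 7-joint arm with a two-finger parallel gripper is mounted at the origin on a cart in front of the work surface, level with it; the furniture and walls round the work are solid. World frame = base frame: x ahead of the robot, y to its left, z up, the work surface at z = 0. Lengths are in m, angles in rad, forces in N, time in s.
With the tool pointing down it reaches from about 0.425 to 1.025 m from the base axis. Payload 9.4 kg.
Tool frame: the origin (TCP) lies on the centre line of the jaws, within the pads' length; the fingertips stand ctrl.tips_ahead ahead of it and the grasp point (between the pads) lies 11 mm behind it (ctrl.tips_ahead is the distance from the TCP to the fingertips, in m); z points along the fingers, y is the direction in which the jaws open and shut (so a half turn about z gives the same grasp; the last joint's range is limited). The gripper opens to 85 mm and grips with 20 to 120 N. Pads are 22 mm wide; open, the fingers measure 114 mm over their backs; the gripper's body (76 mm by 85 mm) begins 54 mm behind the grasp point. The pads swing forward as they close: fully open they stand 13 mm farther back than shut.
Start: joints at [1.261, 0.599, -0.003, 1.599, 0.002, 0.943, -0.08], TCP at [0.167, -0.705, 0.239] pointing down, gripper open.
Joint ranges: [-2.57, 2.57], [-0.35, 1.97], [-1.29, 1.29], [0.11, 2.56], [-1.05, 4.19], [0.11, 1.86], [-2.63, 2.63]. Speed limits (rad/s): [2.22, 2.22, 3.01, 3.01, 3.14, 3.14, 3.14].

### API

Orientations are given as [roll, pitch, yaw] about the fixed x, y, z axes, in that order (R = Rz(yaw) Ry(pitch) Rx(roll)).
In Python, from bench import status, eyes, ctrl gives the robot as it stands.
- The arm moves only by the tool move_arm, never from a script. Its argument "targets" is a list of rows, each a list of 2 entries, a list of its own where there are three numbers: the shift along the world's x, y, z in mm, then the turn about the world's z in rad. In form: [[[x, y, z], yaw], ...]. A call has exactly 10 rows; each row shifts and turns the commanded pose from where the row before left it; what a row does not reach is not made up. A row lasts 1/8 s, in which the tool goes at most 62.5 mm and 10.7 degrees, less where a joint would pass 70% of its speed; a pose out of reach is approached as far as the arm can. A call is refused whole if a number of a shift passes 62.5 or a number of a turn 0.188, either way. A call with a gripper value outside its range is refused whole. "claw" is the finger opening in mm, from 0 to 85.4, set as the call begins (left out, the last holds). The fingers move at their own pace and stop on an object; "squeeze" is the grip in N (left out, the last holds). Time passes only in rows, so rows that do not move let the fingers close, or fill a call up. It gives the time, the measured TCP pose, the force and the opening at its end, in the units of the state.
- status.get_state(): the state, without advancing time (a new reading comes with each control period).
- eyes.camera(name): name is "scene" or "top" or "wrist"; returns the picture (420x560x3 uint8, red, green, blue); there is no depth.
- eyes.camera_info(name): a dict with "camera_matrix" (3x3 intrinsics, pixels), "R" (3x3) and "t" (3): a world point X has camera coordinates R X + t. Camera axes: x right, y down, z forward; pixel columns grow to the right and rows downward; lengths in m; the calibration is good to about 2 mm. The wrist camera is an equidistant fisheye: a pixel r from the principal point sees the ray r / f radians off the axis. A picture is of the moment at which its call begins: read the wrist's pose just before it. camera_info takes no time and is no camera call; for the wrist camera it gives the pose at the moment of the call.
- ctrl.hand_in(): hands the job in, once; it reports no verdict.
The state is a dict: "time": time; "q": joint angles; "joint_vel": joint speeds; "joint_efforts": joint torques, N m; "position": TCP position; "ee_rot": TCP orientation; "contact_force": force on the tool from outside, world axes, zero at the start; "torque": the same for the moment, N m; "gripper_width": opening from 0.0 (shut) to 1.0 (fully open).
Only numpy, scipy, OpenCV 4.12 (cv2) and the standard library are available. Lean on these libraries where they do the work, as an engineer would, in place of code of your own. Each camera call takes 0.05 s, during which the arm holds its last target. There are 200 camera calls.

### The job

The green half-sole form stands on edge in the wooden rack. Take it out, lay it down flat on the open bench on its back, so that its black grip bar points up, and let go; then take it again by the bar, turn it until its outline matches the cutout in the aluminium nest, and set it in, fully home and level on the pocket floor. Leave the grey form in the rack, and the wax, heel block and thread spool where they are.

Things in the scene. Friction and masses are not known exactly. Their poses are not given: they have to be found in the camera images.
- green_form: Green half-sole form, loose, about 0.25 kg: plate 130 (x) x 64 (y) x 18 (z) mm. Origin: centre of its plain back (z = 0); z points out of the face with the black grip bar, x to the toe. It starts on edge in the rack, on its straight side (y = -32 mm), y axis up, bar level; free to be gripped across the 18 mm at the top. On the bench it stands likewise; leaned past 20 degrees it tips over.
- form_toe (a point): Point near the green form's toe, on its back: (60, 0, 0) mm in its frame. The form's outline in mm (x, y), convex: (-65,-32) (38,-32) (52,-28) (61,-19) (65,-6) (63,7) (55,18) (40,27) (20,32) (-20,32) (-65,22): square tail, skewed round toe, so it fits the cutout one way only, bar up.
- grip_bar (a point): Centre of the green form's grip bar's free face: (0, 0, 42) mm in its frame. The bar is 54 (x) x 14 (y) mm and stands 24 mm out of the plate (z = 18 to 42 mm), so 25 mm of plate lie free between it and the top edge at the start.
- grey_form: Grey form, the mirror image of the green one (toe to its -x), same size, origin, bar and stance, in the other slot of the rack; it stays there.
- rack: Fixed wooden rack, 156 (x) x 150 (y) mm, origin under its centre. Two slots along x at y = +37.5 and -37.5 mm, 21 mm wide, floor 8 mm and side cheeks 26 mm above the bench; which form stands in which slot varies. Bars point to the rack's -y.
- nest: Fixed pale aluminium nest (nearly white in the lamp light), origin under the cutout's centre, x to the cutout's toe end; outline 23 mm wider all round than the form, top 20 mm above the bench.
- pocket (a point): Centre of the pocket floor (8 mm above the bench, dark), axes as the nest's. The pocket is 12 mm deep and has the form's outline plus 3 mm clearance all round, and a steep lead-in that widens it by 4 mm more over its top 7 mm. A seated form has its origin here and its axes parallel to these; its face then stands 6 mm above the nest.
- pocket_toe (a point): Point on the pocket floor where the form's toe point (form_toe) comes to lie: 60 mm along x from the pocket centre.
- heel_block: Brown leather heel lift, 62 x 69 x 19 mm, bystander at the back; origin under its centre.
- beeswax: Yellow-brown cake of wax, 38 x 53 x 24 mm, bystander at the back; origin under its centre.
- spool: Cream thread spool, 48 mm across, 52 mm high, bystander at the back; origin under its centre.

How it is judged:
On the way:
1. the green form lies flat on the bench on its back, bar up, let go and at rest, away from the nest (angle between green_form's own z axis and vertical below 0.08 rad and height (world z) of green_form below 0.005 m and horizontal distance between green_form and pocket above 0.09 m and contact force between the fingers and green_form below 0.3 N and linear speed of green_form below 0.02 m/s), for 0.2 s.
At the end, for the whole second after the job is handed in: Green form in the cutout, bar up: origin within 6 mm of the pocket centre and toe point within 8 mm of the pocket's (level), back within 3 mm of the floor, tilt under 0.05 rad, at rest and let go. Grey form, heel block, wax and spool within 30 mm of their starts (horizontal distance between green_form and pocket below 0.006 m and horizontal distance between form_toe and pocket_toe below 0.008 m and z of green_form in the frame of pocket between -0.003 and 0.003 m and angle between green_form's own z axis and vertical below 0.05 rad and linear speed of green_form below 0.02 m/s and contact force between the fingers and green_form below 0.3 N and distance of each of grey_form, heel_block, beeswax, spool from where it was at the start of the episode below 0.03 m); the robot touches nothing.
It fails at once if the grey form, heel block, wax or spool is moved by more than 30 mm (distance of any of grey_form, heel_block, beeswax, spool from where it was at the start of the episode above 0.03 m).
It also fails if it takes over 72 s, if anything falls off the work surface, if the arm or the gripper's body presses on something with over 40 N, if the wrist force passes 120 N, or if a joint passes its speed limit or range.

## Working session

There is one attempt and no reset: what is moved stays moved. The work goes in short steps, Python scripts to look and compute and a tool call to move; the robot and the scene stay as the last step left them, time stands still between calls to the robot, and variables do not carry over. Pictures are saved under pics/ and viewed, about 8 in all and at most 12, crops included, and the job is handed in when it is done.

Besides the shell and the picture viewer there is one more tool, called after ">>>" as name(argument=value, ...) on one line, values as JSON. move_arm: Moves the arm, as the interface text tells. Its arguments: {"type":"object","properties":{"targets":{"type":"array","items":{"type":"array"}},"claw":{"type":"number"},"squeeze":{"type":"number"}},"required":["targets"]}

```bash
mkdir -p pics; ls; python3 - <<'E'
from bench import status, eyes, ctrl
import cv2,numpy as np
print(status.get_state(), ctrl.tips_ahead)
for n in ("scene","top"):
    cv2.imwrite(f"pics/{n}0.png", cv2.resize(eyes.camera(n)[:,:,::-1],(784,588),interpolation=cv2.INTER_CUBIC)); i=eyes.camera_info(n); print(n,i)
E
```

```text
pics
{'time': 0.0, 'q': array([ 1.26128266,  0.60011748, -0.00255725,  1.60013508,  0.00177201,
        0.9429012 , -0.07979946]), 'joint_vel': array([ 1.88351170e-03,  7.49755380e-05, -8.17648693e-04, -4.19038150e-04,
       -3.99502275e-04, -4.04311361e-04,  1.62481699e-03]), 'joint_efforts': array([ 4.17985075e-05, -7.76464891e+01,  1.56501599e+00, -2.58009052e+01,
        1.23673776e-02,  9.03910201e-03, -8.56164291e-06]), 'position': array([ 0.16716236, -0.70498909,  0.2384204 ]), 'ee_rot': array([-3.14003785e+00,  1.12522220e-04,  2.32867921e-01]), 'contact_force': array([-0.67969386, -0.54466233, -0.06109705]), 'torque': array([-0.02107674, -0.0155345 , -0.09727207]), 'gripper_width': 1.0008128549528907} 0.008
scene {'camera_matrix': array([[534.83361772,   0.        , 273.15009889],
       [  0.        , 534.83361772, 209.70682206],
       [  0.        ,   0.        ,   1.        ]]), 'R': array([[-0.70924374, -0.7049531 , -0.00379953],
       [-0.50751355,  0.51432843, -0.69130041],
       [ 0.48928858, -0.48837218, -0.72255747]]), 't': array([0.38329102, 0.32175988, 0.92776148])}
top {'camera_matrix': array([[470.13380878,   0.        , 283.15004922],
       [  0.        , 470.13380878, 212.52483651],
       [  0.        ,   0.        ,   1.        ]]), 'R': array([[ 0.02807934, -0.99955738, -0.0098278 ],
       [-0.98084884, -0.02565545, -0.19307344],
       [ 0.19273584,  0.01506096, -0.98113509]]), 't': array([-0.0233889 ,  0.55995819,  1.26688399])}
```

View pics/scene0.png

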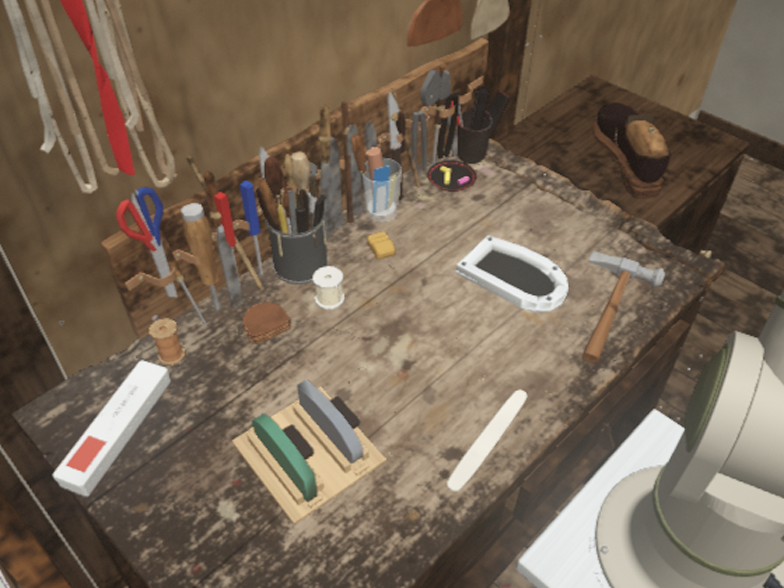

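View pics/top0.png

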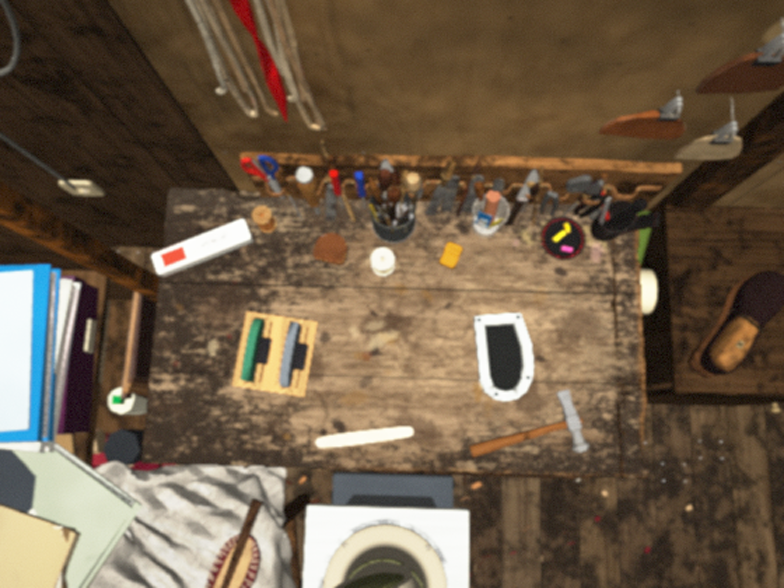

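The rack is at the left with green in its +y slot and bars toward −y. The nest is at the right with its toe toward the robot. Next I measure on enlarged crops.

```bash
cat > h.py <<'E'
import numpy as np,cv2
from bench import status, eyes, ctrl
def ray(info,u,v,fish=False):
    K=np.array(info["camera_matrix"]);R=np.array(info["R"]);t=np.array(info["t"])
    x=(u-K[0,2])/K[0,0];y=(v-K[1,2])/K[1,1]
    if fish:
        r=np.hypot(x,y);s=np.sin(r)/r if r>1e-9 else 1.;d=np.array([x*s,y*s,np.cos(r)])
    else: d=np.array([x,y,1.])
    return -R.T@t, R.T@d
def at(info,u,v,z,fish=False):
    c,d=ray(info,u,v,fish);return c+d*(z-c[2])/d[2]
def proj(info,X,fish=False):
    K=np.array(info["camera_matrix"]);p=np.array(X)@np.array(info["R"]).T+np.array(info["t"])
    if fish:
        n=np.hypot(p[:,0],p[:,1]);th=np.arctan2(n,p[:,2]);xy=p[:,:2]/n[:,None]*th[:,None]
    else: xy=p[:,:2]/p[:,2:]
    return xy*[K[0,0],K[1,1]]+K[:2,2]
OUT=np.array([(-65,-32),(38,-32),(52,-28),(61,-19),(65,-6),(63,7),(55,18),(40,27),(20,32),(-20,32),(-65,22)])/1000.
E
python3 - <<'E'
from h import *
im=eyes.camera("top")[:,:,::-1]
a=im[215:290,160:235];b=im[215:290,330:405]
o=np.hstack([cv2.resize(x,None,fx=5.2,fy=5.2,interpolation=cv2.INTER_CUBIC) for x in (a,b)])
cv2.imwrite("pics/crop1.png",o);print(o.shape)
i=eyes.camera_info("top")
print("cam",-i["R"].T@i["t"])
for n,u,v,z in [("rack",247,312,.0),("rack",318,320,.0),("rack",303,395,.0),("rack",233,387,.0),("nest",474,316,.02),("nest",522,312,.02),("nesttoe",503,400,.02),("spool",383,262,.03),("hammer",575,440,.01),("stickL",316,440,0.),("stickR",413,432,0),("edgeR",640,380,0),("front",400,462,0)]: print(n,at(i,u/1.4,v/1.4,z).round(4))
E
```

```text
(390, 780, 3)
cam [ 0.30571713 -0.02809305  1.35086753]
rack [0.5322 0.3036 0.    ]
rack [0.5192 0.1544 0.    ]
rack [0.364 0.177 0.   ]
rack [0.3762 0.3211 0.    ]
nest [ 0.5328 -0.1675  0.02  ]
nest [ 0.5437 -0.2657  0.02  ]
nesttoe [ 0.3643 -0.2263  0.02  ]
spool [0.6393 0.022  0.03  ]
hammer [ 0.2901 -0.3703  0.01  ]
stickL [0.2753 0.1459 0.    ]
stickR [ 0.2965 -0.0484  0.    ]
edgeR [ 0.4131 -0.5075  0.    ]
front [ 0.2372 -0.0239  0.    ]
```

View pics/crop1.png

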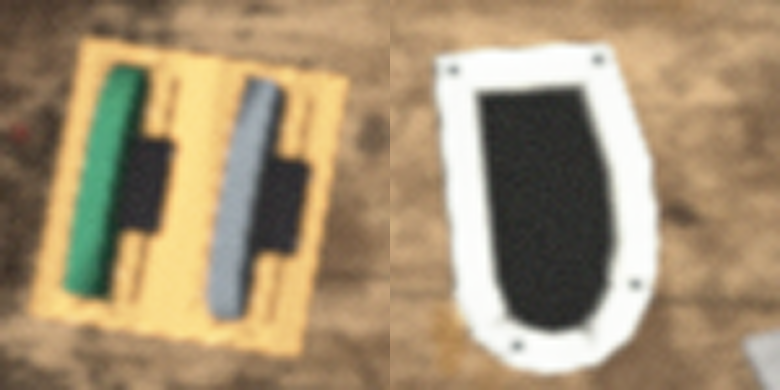

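>>> move_arm(targets=[[[25, 45, 6], 0], [[25, 50, 6], 0], [[25, 50, 6], -0.05], [[25, 50, 6], -0.05], [[25, 50, 6], -0.05], [[25, 50, 6], -0.05], [[25, 50, 6], 0], [[25, 50, 6], 0], [[25, 50, 6], 0], [[25, 50, 6], 0]], claw=85)

```text
time: 1.4
position: [0.4178, -0.2088, 0.2996]
ee_rot: [3.141, -0.0, 0.033]
contact_force: [1.4, -0.5, 0.1]
gripper_width: 0.993
```

```bash
python3 - <<'E'
from h import *
import pickle
s=status.get_state();i=eyes.camera_info("wrist");im=eyes.camera("wrist")
pickle.dump((i,im,s),open("w1.pkl","wb"));print(s["q"].round(3),s["position"],s["ee_rot"]);print(i)
cv2.imwrite("pics/w1.png",cv2.resize(im[:,:,::-1],(784,588),interpolation=cv2.INTER_CUBIC))
E
```

```text
[ 0.409  0.215 -0.082  2.093  0.024  0.834 -1.225] [ 0.41779003 -0.20875124  0.29958671] [ 3.14137966e+00 -2.77923776e-04  3.27297148e-02]
{'camera_matrix': array([[325.1922621 ,   0.        , 279.43145966],
       [  0.        , 325.1922621 , 207.80951388],
       [  0.        ,   0.        ,   1.        ]]), 'R': array([[ 3.29373510e-02, -9.99457411e-01,  1.23966575e-04],
       [-9.60131756e-01, -3.16069139e-02,  2.77755313e-01],
       [-2.77600688e-01, -9.26754849e-03, -9.60651847e-01]]), 't': array([-0.22231802,  0.34119672,  0.55039542])}
```

View pics/w1.png

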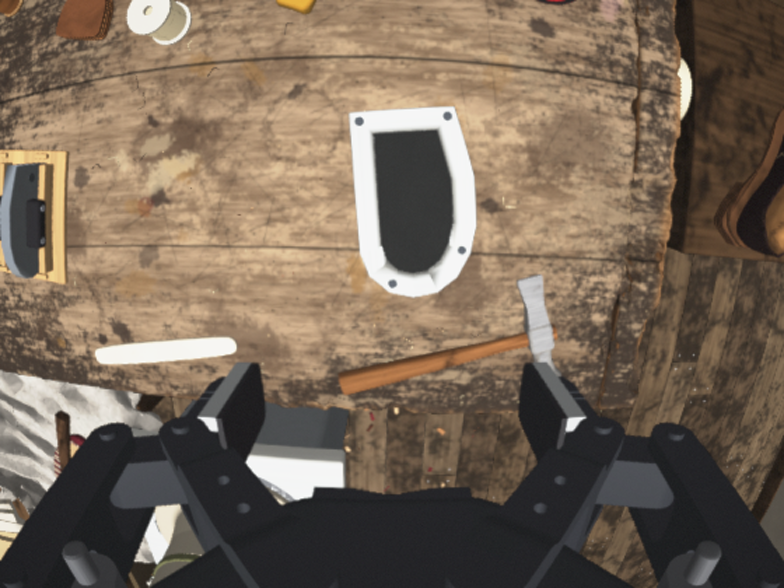

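>>> move_arm(targets=[[[0, 45, 0], 0], [[0, 45, 0], 0], [[0, 45, 0], -0.03], [[0, 45, 0], -0.03], [[0, 45, 0], -0.03], [[0, 45, 0], -0.03], [[0, 45, 0], -0.03], [[0, 45, 0], 0], [[0, 45, 0], 0], [[0, 30, 0], 0]])

```text
time: 2.7
position: [0.417, 0.2264, 0.2992]
ee_rot: [-3.141, 0.0, -0.116]
contact_force: [0.4, -0.9, -0.0]
gripper_width: 0.995
```

```bash
cat > fitnest.py <<'E'
from h import *
from scipy.optimize import least_squares
def sd(P):  # distance outside OUT (m), P Nx2
    c=(OUT*1e5).astype(np.float32).reshape(-1,1,2)
    return np.array([-cv2.pointPolygonTest(c,(float(p[0]*1e5),float(p[1]*1e5)),True)/1e5 for p in P])
def fit(W,off,x0):
    def f(p):
        c,s=np.cos(p[2]),np.sin(p[2]);d=W[:,:2]-p[:2]
        return sd(np.c_[c*d[:,0]+s*d[:,1],-s*d[:,0]+c*d[:,1]])-off
    r=least_squares(f,x0,loss="soft_l1",f_scale=.001,diff_step=1e-4);return r.x,np.sqrt(np.mean(r.fun**2)),np.mean(f(r.x))
E
python3 - <<'E'
from fitnest import *
import pickle
i,im,s=pickle.load(open("w1.pkl","rb"))
g=im.max(2);x0=[.45,-.21,3.1]
lab=np.zeros_like(g)
def comp(m,seed):
    n,l=cv2.connectedComponents(m.astype(np.uint8));k=l[seed[1],seed[0]];return (l==k).astype(np.uint8)
for th in (60,75):
    m=comp(g<th,(295,140));c=max(cv2.findContours(m,cv2.RETR_EXTERNAL,cv2.CHAIN_APPROX_NONE)[0],key=cv2.contourArea)[:,0]
    W=np.array([at(i,u,v,.008,True) for u,v in c]);print("floor",th,len(c),fit(W,.003,x0))
for th in (185,205):
    m=comp((im.min(2)>th),(262,110));m=cv2.morphologyEx(m,cv2.MORPH_CLOSE,np.ones((5,5)))
    c=max(cv2.findContours(m,cv2.RETR_EXTERNAL,cv2.CHAIN_APPROX_NONE)[0],key=cv2.contourArea)[:,0]
    for z in(.02,.01): 
        W=np.array([at(i,u,v,z,True) for u,v in c]);print("outer",th,z,len(c),fit(W,.023,x0))
s=status.get_state();j=eyes.camera_info("wrist");im=eyes.camera("wrist");pickle.dump((j,im,s),open("w2.pkl","wb"))
print(s["q"].round(3),s["position"],s["ee_rot"])
cv2.imwrite("pics/w2.png",cv2.resize(im[40:260,110:410,::-1],None,fx=2.6,fy=2.6,interpolation=cv2.INTER_CUBIC))
E
```

```text
floor 60 256 (array([ 0.4498717 , -0.22971041,  3.22765988]), np.float64(0.002720960802916567), np.float64(-0.0025401284936670287))
floor 75 261 (array([ 0.45077904, -0.22974203,  3.2353908 ]), np.float64(0.001863043621900315), np.float64(-0.001770627849057688))
outer 185 0.02 373 (array([ 0.45185426, -0.22947382,  3.24475198]), np.float64(0.0014862700896318677), np.float64(-0.0005132464335811846))
outer 185 0.01 373 (array([ 0.45100876, -0.23011834,  3.24277846]), np.float64(0.0019923960206919924), np.float64(0.0011693915024662694))
outer 205 0.02 372 (array([ 0.45191104, -0.22943768,  3.24559081]), np.float64(0.0015553447222436303), np.float64(-0.0008089356865442209))
outer 205 0.01 372 (array([ 0.45091193, -0.230113  ,  3.24163803]), np.float64(0.0017798249248553426), np.float64(0.000873478941112014))
[-0.341  0.24  -0.338  2.067  0.105  0.85  -2.426] [0.41703165 0.22643456 0.29921261] [-3.14121031e+00  1.81636710e-04 -1.15639520e-01]
```

View pics/w2.png

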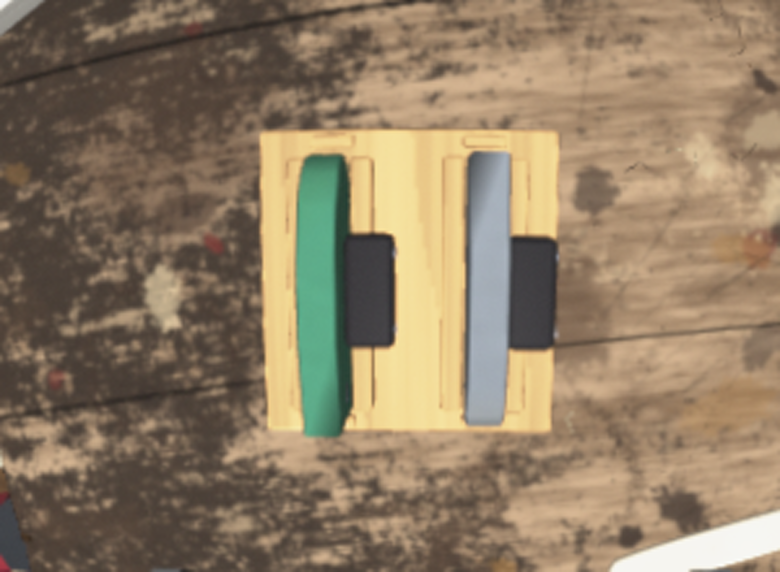

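```bash
python3 - <<'E'
from h import *
import pickle
from scipy.optimize import least_squares
i,im,s=pickle.load(open("w2.pkl","rb"))
px=lambda p:(110+p[0]/2.6,40+p[1]/2.6)
C=[px(p) for p in [(260,131),(559,130),(552,432),(268,430)]]
L=np.array([(78,75),(78,-75),(-78,-75),(-78,75)])/1000.
for z in (0,.008,.02,.026):
    f=lambda p:(proj(i,np.c_[L@np.array([[np.cos(p[2]),np.sin(p[2])],[-np.sin(p[2]),np.cos(p[2])]])+p[:2],np.full(4,z)],True)-C).ravel()
    r=least_squares(f,[.45,.24,-.15]);print(z,r.x,np.abs(r.fun).max())
c=-i["R"].T@i["t"];print("cam",c)
for n,p,z in [("tailL",(304,436),.062),("tailR",(342,436),.062),("topL",(297,290),.072),("topR",(350,290),.072),("barTL",(345,234),.047),("barTR",(394,236),.047),("barBR",(392,346),.047),("greyL",(468,290),.072),("greyR",(510,290),.072)]: print(n,at(i,*px(p),z,True).round(4))
# project models for both slots with rack fit at z=.008
E
```

```text
0 [ 0.44577706  0.23978216 -0.12043368] 1.2286417638603098
0.008 [ 0.44643513  0.23944341 -0.12044127] 0.28381666478190937
0.02 [ 0.44741607  0.2389385  -0.12045379] 1.9064482596526204
0.026 [ 0.44790358  0.23868759 -0.12046065] 2.751716052997665
cam [0.48657791 0.21834889 0.43360165]
tailL [0.3871 0.2935 0.062 ]
tailR [0.3851 0.2759 0.062 ]
topL [0.4551 0.2846 0.072 ]
topR [0.4521 0.2617 0.072 ]
barTL [0.4756 0.2636 0.047 ]
barTR [0.4718 0.2415 0.047 ]
barBR [0.4213 0.2488 0.047 ]
greyL [0.446  0.2114 0.072 ]
greyR [0.4441 0.1935 0.072 ]
```

>>> move_arm(targets=[[[12, 18, -20], 0], [[12, 18, -30], 0], [[10, 14, -30], 0], [[0, 0, -30], 0], [[0, 0, -30], 0], [[0, 0, -20], 0], [[0, 0, 0], 0], [[0, 0, 0], 0], [[0, 0, 0], 0], [[0, 0, 0], 0]], claw=52, squeeze=60)

```text
time: 4.0
position: [0.4516, 0.2746, 0.14]
ee_rot: [-3.141, -0.001, -0.117]
contact_force: [-0.2, -0.4, 0.2]
gripper_width: 0.607
```

>>> move_arm(targets=[[[-0.5, 2, -16], -0.003], [[0, 0, -16], 0], [[0, 0, -16], 0], [[0, 0, -12], 0], [[0, 0, -10], 0], [[0, 0, -6], 0], [[0, 0, -5], 0], [[0, 0, 0], 0], [[0, 0, 0], 0], [[0, 0, 0], 0]])

```text
time: 5.25
position: [0.4509, 0.2766, 0.0586]
ee_rot: [-3.141, -0.0, -0.12]
contact_force: [0.0, -0.3, -0.1]
gripper_width: 0.608
```

>>> move_arm(targets=[[[0, 0, 0], 0], [[0, 0, 0], 0], [[0, 0, 0], 0], [[0, 0, 0], 0], [[0, 0, 0], 0], [[0, 0, 0], 0], [[0, 0, 0], 0], [[0, 0, 0], 0], [[0, 0, 0], 0], [[0, 0, 0], 0]], claw=5)

```text
time: 6.5
position: [0.4509, 0.2768, 0.0585]
ee_rot: [-3.141, -0.0, -0.12]
contact_force: [-0.8, 1.3, 5.8]
gripper_width: 0.188
```

>>> move_arm(targets=[[[0, 0, 5], 0], [[0, 0, 10], 0], [[0, 0, 15], 0], [[0, 0, 20], 0], [[0, 0, 20], 0], [[0, 0, 20], 0], [[0, 0, 10], 0], [[0, 0, 0], 0], [[0, 0, 0], 0], [[0, 0, 0], 0]])

```text
time: 7.75
position: [0.4504, 0.2764, 0.1576]
ee_rot: [3.141, 0.001, -0.12]
contact_force: [-0.1, 0.0, -2.8]
gripper_width: 0.19
```

```bash
python3 - <<'E'
from h import *
s=status.get_state();print(s["position"],s["contact_force"],s["gripper_width"])
a=eyes.camera("scene")[230:370,130:300,::-1];b=eyes.camera("wrist")[100:400,130:430,::-1]
o=np.hstack([cv2.resize(a,(474,390),interpolation=cv2.INTER_CUBIC),cv2.resize(b,(326,390))]);cv2.imwrite("pics/l1.png",o)
E
```

```text
[0.45040191 0.27637054 0.15759457] [-0.12730808  0.01038351 -2.81083508] 0.18972852970143006
```

View pics/l1.png

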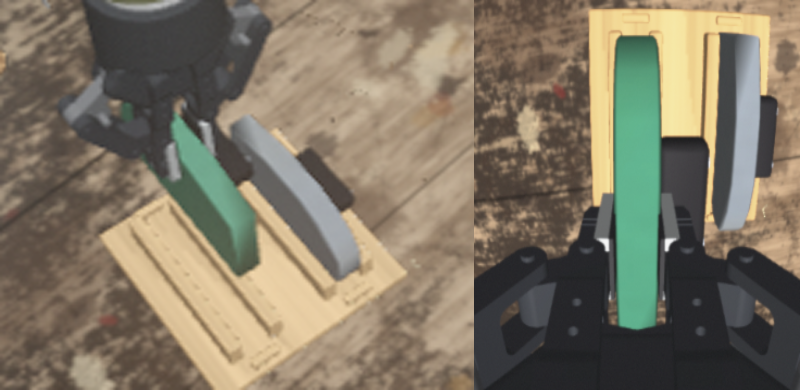

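>>> move_arm(targets=[[[0, -10, 8], 0], [[0, -25, 5], 0], [[2, -35, 0], 0], [[2, -40, 0], 0], [[2, -45, 0], 0], [[2, -45, 0], 0], [[2, -40, 0], 0], [[0, -35, 0], 0], [[0, -16, 0], 0], [[0, -5, 0], 0]])

```text
time: 9.1
position: [0.4607, -0.0202, 0.1715]
ee_rot: [-3.142, -0.0, -0.122]
contact_force: [0.3, -0.5, -3.1]
gripper_width: 0.191
```

>>> move_arm(targets=[[[0, 0, -10], 0], [[0, 0, -25], 0], [[0, 0, -25], 0], [[0, 0, -20], 0], [[0, 0, -12], 0], [[0, 0, -8], 0], [[0, 0, -6], 0], [[0, 0, -4], 0], [[0, 0, 0], 0], [[0, 0, 0], 0]])

```text
time: 10.35
position: [0.4609, -0.0195, 0.0616]
ee_rot: [-3.141, -0.001, -0.12]
contact_force: [-0.2, -0.7, -3.5]
gripper_width: 0.19
```

>>> move_arm(targets=[[[0, 0, -4], 0], [[0, 0, -3], 0], [[0, 0, -2], 0], [[0, 0, -1], 0], [[0, 0, -0.5], 0], [[0, 0, 0], 0], [[0, 0, 0], 0], [[0, 0, 0], 0], [[0, 0, 0], 0], [[0, 0, 0], 0]])

```text
time: 11.6
position: [0.4608, -0.0195, 0.0508]
ee_rot: [3.142, 0.0, -0.12]
contact_force: [-0.6, -0.4, -2.8]
gripper_width: 0.189
```

>>> move_arm(targets=[[[0, 0, -0.5], 0], [[0, 0, -0.5], 0], [[0, 0, -0.5], 0], [[0, 0, 0], 0], [[0, 0, 0], 0], [[0, 0, 0], 0], [[0, 0, 0], 0], [[0, 0, 0], 0], [[0, 0, 0], 0], [[0, 0, 0], 0]])

```text
time: 12.85
position: [0.4608, -0.0193, 0.0504]
ee_rot: [3.142, -0.001, -0.12]
contact_force: [-2.5, 0.8, 20.5]
gripper_width: 0.193
```

Touching the bench; release.

>>> move_arm(targets=[[[0, 0, 0.5], 0], [[0, 0, 0], 0], [[0, 0, 0], 0], [[0, 0, 0], 0], [[0, 0, 0], 0], [[0, 0, 3], 0], [[0, 0, 10], 0], [[0, 0, 20], 0], [[0, 0, 30], 0], [[0, 0, 20], 0]], claw=60)

```text
time: 14.1
position: [0.4608, -0.0195, 0.1346]
ee_rot: [-3.142, -0.001, -0.12]
contact_force: [-0.2, 0.3, -0.1]
gripper_width: 0.698
```

```bash
python3 - <<'E'
from h import *
s=status.get_state();print(s["position"],s["q"].round(2))
b=eyes.camera("wrist")[:,:,::-1]
cv2.imwrite("pics/p1.png",cv2.resize(b,(560,420)))
E
```

```text
[ 0.46084782 -0.0195271   0.13462318] [ 0.07  0.47 -0.21  2.28  0.24  0.41 -2.02]
```

View pics/p1.png

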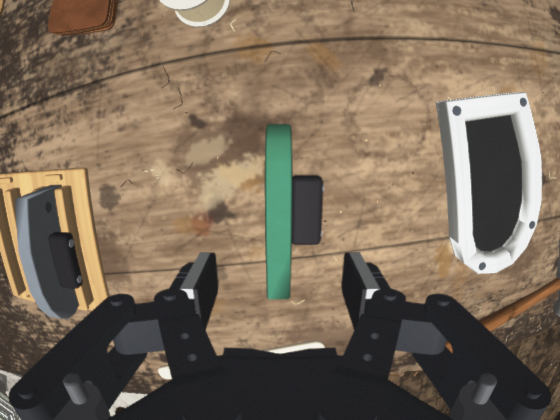

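>>> move_arm(targets=[[[0, -5, 0], 0.175], [[0, -5, 0], 0.175], [[0, -5, 0], 0.175], [[-1, -5, 0], 0.175], [[-1, -5, 0], 0.175], [[-1, -5, 0], 0.175], [[-1, -5, 0], 0.175], [[-1, -5, 0], 0.175], [[0, -5, 0], 0.171], [[0, 0, 0], 0]], claw=85)

```text
time: 15.4
position: [0.4555, -0.065, 0.1329]
ee_rot: [-3.142, -0.0, 1.449]
contact_force: [0.4, 0.0, -0.0]
gripper_width: 0.994
```

>>> move_arm(targets=[[[0, 0, -20], 0], [[0, 0, -20], 0], [[0, 0, -15], 0], [[0, 0, -15], 0], [[0, 0, -10], 0], [[0, 0, -10], 0], [[0, 0, 0], 0], [[0, 0, 0], 0], [[0, 0, 0], 0], [[0, 0, 0], 0]])

```text
time: 16.65
position: [0.4559, -0.0646, 0.0431]
ee_rot: [3.141, 0.0, 1.45]
contact_force: [0.4, 0.8, 0.3]
gripper_width: 0.997
```

>>> move_arm(targets=[[[1, 7, 0], 0], [[1, 7, 0], 0], [[1, 6, 0], 0], [[0.5, 4, 0], 0], [[0.5, 4, 0], 0], [[0.5, 4, 0], 0], [[0.5, 4, 0], 0], [[0.5, 4, 0], 0], [[0, 3, 0], 0], [[0, 0, 0], 0]])

```text
time: 17.9
position: [0.4613, -0.0212, 0.0428]
ee_rot: [3.142, -0.0, 1.451]
contact_force: [-0.7, -0.8, 0.5]
gripper_width: 0.993
```

```bash
python3 - <<'E'
from h import *
s=status.get_state();print(s["position"],s["contact_force"])
a=eyes.camera("scene")[170:330,200:400,::-1];b=eyes.camera("wrist")[:,:,::-1]
o=np.hstack([cv2.resize(a,(400,320),interpolation=cv2.INTER_CUBIC),cv2.resize(b,(400,320))]);cv2.imwrite("pics/t1.png",o)
E
```

```text
[ 0.46129941 -0.0211514   0.04278608] [-0.66021812 -0.82863482  0.49634812]
```

View pics/t1.png

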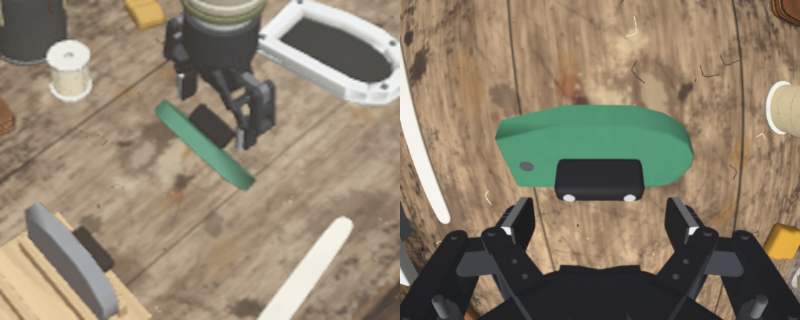

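>>> move_arm(targets=[[[0.5, 4, 0], 0], [[0.5, 4, 0], 0], [[0.5, 4, 0], 0], [[0.5, 4, 0], 0], [[0, 0, 0], 0], [[0, 0, 0], 0], [[0, 0, 15], 0], [[0, 0, 25], 0], [[0, 0, 30], 0], [[0, 0, 25], 0]])

```text
time: 19.25
position: [0.4631, -0.0057, 0.1387]
ee_rot: [-3.141, 0.0, 1.45]
contact_force: [0.9, 0.6, -0.1]
gripper_width: 0.996
```

```bash
python3 - <<'E'
from h import *
import pickle
s=status.get_state();i=eyes.camera_info("wrist");b=eyes.camera("wrist");print(s["position"],s["ee_rot"],s["contact_force"])
pickle.dump((i,b,s),open("w3.pkl","wb"))
a=eyes.camera("scene")[170:330,200:400,::-1]
o=np.hstack([cv2.resize(a,(300,240),interpolation=cv2.INTER_CUBIC),cv2.resize(b[:240,100:420,::-1],(320,240))]);cv2.imwrite("pics/t2.png",o)
E
```

```text
[ 0.46305919 -0.00569757  0.13874229] [-3.14144839e+00  1.07015348e-04  1.45045348e+00] [ 0.93246741  0.60295591 -0.06402719]
```

View pics/t2.png

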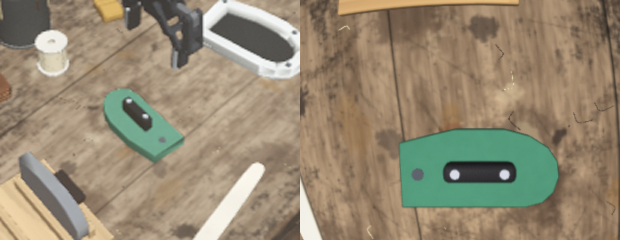

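It lies flat, bar up. I fit its outline.

```bash
python3 - <<'E'
from fitnest import *
import pickle
i,b,s=pickle.load(open("w3.pkl","rb"))
h=cv2.cvtColor(b,cv2.COLOR_RGB2HSV)
m=cv2.inRange(h,(65,80,30),(95,255,255));m=cv2.morphologyEx(m,cv2.MORPH_CLOSE,np.ones((3,3)))
c=max(cv2.findContours(m,cv2.RETR_EXTERNAL,cv2.CHAIN_APPROX_NONE)[0],key=cv2.contourArea)[:,0]
print(c.min(0),c.max(0))
for z in (.018,.012):
    W=np.array([at(i,u,v,z,True) for u,v in c]);print(z,fit(W,0,[.463,.03,-.12]))
# bar end dots (crop px 455,174 / 504,174) 
for u,v in((155,174),(204,174)): print(at(i,100+u-0.,v,.042,True) if 0 else at(i,u-300+300+0,v,.042,True))
for u,v in((455,174),(504,174)): print("dot",at(i,100+(u-300),v,.042,True))
E
```

```text
[199 129] [358 206]
0.018 (array([ 0.46609606,  0.02348984, -0.12041543]), np.float64(0.0011006084189100693), np.float64(-0.001066734290652165))
0.012 (array([ 0.46574394,  0.02257812, -0.12018072]), np.float64(0.0002817174603006324), np.float64(-9.48226398135254e-05))
[0.37255411 0.03581081 0.042     ]
[0.41105964 0.03032862 0.042     ]
dot [0.44844338 0.02540627 0.042     ]
dot [0.48357416 0.02116619 0.042     ]
```

>>> move_arm(targets=[[[0, 3, 0], 0.175], [[0, 3, 0], 0.175], [[0, 3, 0], 0.175], [[0.5, 4, 0], 0.175], [[0.5, 4, 0], 0.175], [[0.5, 4, 0], 0.175], [[0.5, 4, 0], 0.175], [[0.5, 4, 0], 0.175], [[0.5, 0, 0], 0.171], [[0, 0, 0], 0]], claw=50)

```text
time: 20.6
position: [0.4659, 0.0234, 0.1368]
ee_rot: [3.141, -0.002, 3.02]
contact_force: [-0.0, 0.6, 0.4]
gripper_width: 0.586
```

>>> move_arm(targets=[[[0, 0, -20], 0], [[0, 0, -20], 0], [[0, 0, -20], 0], [[0, 0, -15], 0], [[0, 0, -12], 0], [[0, 0, -8], 0], [[0, 0, 0], 0], [[0, 0, 0], 0], [[0, 0, 0], 0], [[0, 0, 0], 0]])

```text
time: 21.85
position: [0.4664, 0.0235, 0.043]
ee_rot: [3.142, 0.001, 3.021]
contact_force: [-0.2, 0.2, 1.3]
gripper_width: 0.58
```

>>> move_arm(targets=[[[0, 0, -5], 0], [[0, 0, -4], 0], [[0, 0, -3], 0], [[0, 0, 0], 0], [[0, 0, 0], 0], [[0, 0, 0], 0], [[0, 0, 0], 0], [[0, 0, 0], 0], [[0, 0, 0], 0], [[0, 0, 0], 0]])

```text
time: 23.1
position: [0.4663, 0.0236, 0.0308]
ee_rot: [-3.142, 0.0, 3.022]
contact_force: [-0.2, 0.8, 0.0]
gripper_width: 0.586
```

>>> move_arm(targets=[[[0, 0, 0], 0], [[0, 0, 0], 0], [[0, 0, 0], 0], [[0, 0, 0], 0], [[0, 0, 0], 0], [[0, 0, 0], 0], [[0, 0, 0], 0], [[0, 0, 0], 0], [[0, 0, 0], 0], [[0, 0, 0], 0]], claw=3)

```text
time: 24.35
position: [0.4663, 0.0235, 0.0309]
ee_rot: [-3.141, 0.0, 3.022]
contact_force: [-0.9, -0.2, 5.0]
gripper_width: 0.147
```

>>> move_arm(targets=[[[0, 0, 5], 0], [[0, 0, 15], 0], [[0, 0, 25], -0.1], [[0, 0, 25], -0.18], [[0, 0, 20], -0.18], [[0, -10, 10], -0.18], [[0, -20, 0], -0.18], [[0, -20, 0], -0.18], [[0, -20, 0], -0.18], [[0, -20, 0], -0.18]])

```text
time: 25.6
position: [0.466, -0.067, 0.1308]
ee_rot: [-3.141, -0.0, 1.656]
contact_force: [0.1, 0.8, -2.6]
gripper_width: 0.145
```

>>> move_arm(targets=[[[-2, -25, 0], -0.18], [[-2, -25, 0], -0.18], [[-2, -25, 0], -0.18], [[-2, -25, 0], -0.18], [[-2, -20, 0], -0.18], [[-2, -20, 0], -0.18], [[-2, -15, 0], -0.18], [[-1, -8, 0], -0.18], [[0, 0, 0], -0.121], [[0, 0, 0], 0]])

```text
time: 26.85
position: [0.4511, -0.2292, 0.1307]
ee_rot: [-3.141, 0.0, 0.102]
contact_force: [0.4, 0.1, -2.9]
gripper_width: 0.148
```

```bash
python3 - <<'E'
from fitnest import *
import pickle
s=status.get_state();i=eyes.camera_info("wrist");b=eyes.camera("wrist");print(s["position"],s["ee_rot"],s["contact_force"],s["gripper_width"],s["time"])
pickle.dump((i,b,s),open("w4.pkl","wb"))
h=cv2.cvtColor(b,cv2.COLOR_RGB2HSV)
m=cv2.inRange(h,(65,80,30),(95,255,255));c=max(cv2.findContours(m,cv2.RETR_EXTERNAL,cv2.CHAIN_APPROX_NONE)[0],key=cv2.contourArea)[:,0]
print(c.min(0),c.max(0))
cv2.imwrite("pics/n1.png",cv2.resize(b[:,:,::-1],(700,525)))
E
```

```text
[ 0.45112221 -0.22915837  0.13074103] [-3.14136465e+00  3.09190434e-04  1.01954541e-01] [ 0.35147347  0.08665379 -2.88046601] 0.1477021158157026 26.85
[211 128] [343 293]
```

View pics/n1.png

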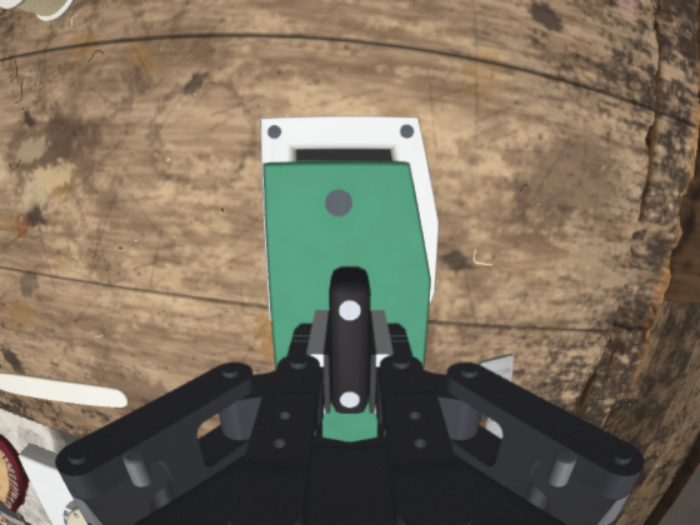

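>>> move_arm(targets=[[[0.4, -0.4, -15], 0], [[0, 0, -20], 0], [[0, 0, -15], 0], [[0, 0, -10], 0], [[0, 0, -7], 0], [[0, 0, -4], 0], [[0, 0, 0], 0], [[0, 0, 0], 0], [[0, 0, 0], 0], [[0, 0, 0], 0]])

```text
time: 28.15
position: [0.4517, -0.2299, 0.06]
ee_rot: [3.141, -0.0, 0.101]
contact_force: [0.1, 0.0, -2.6]
gripper_width: 0.148
```

```bash
python3 - <<'E'
from fitnest import *
s=status.get_state();i=eyes.camera_info("wrist");b=eyes.camera("wrist");p=s["position"];print(p,s["ee_rot"],s["contact_force"])
def tri(x,y,yaw,z,off=0):
    P=OUT*0
    k=(OUT*1e6).astype(int)
    # mitre offset via edge normals
    n=len(OUT);L=[]
    for a in range(n):
        e=OUT[(a+1)%n]-OUT[a];L.append((np.array([e[1],-e[0]])/np.hypot(*e)))
    P=np.array([OUT[a]+off*(L[a-1]+L[a])/(1+L[a-1]@L[a]) for a in range(n)])
    c,q=np.cos(yaw),np.sin(yaw)
    return np.c_[P@np.array([[c,q],[-q,c]])+[x,y],np.full(n,z)]
o=cv2.resize(b[:,:,::-1],None,fx=4,fy=4,interpolation=cv2.INTER_CUBIC)
zb=p[2]-.0309
for off,z,xy,col in((.023,.02,(.4515,-.2296),(255,0,0)),(.007,.02,(.4515,-.2296),(0,255,255)),(0,zb+.018,tuple(p[:2]),(0,0,255))):
    cv2.polylines(o,[np.round(proj(i,tri(*xy,3.242,z,off),True)*4+2).astype(np.int32)],True,col,1)
o=o[120:700,720:1420];print(o.shape);cv2.imwrite("pics/n2.png",o)
E
```

```text
[ 0.45171088 -0.22993842  0.05998695] [ 3.14139876e+00 -3.02554411e-04  1.00666683e-01] [ 0.13927535  0.01662133 -2.55153526]
(580, 700, 3)
```

View pics/n2.png

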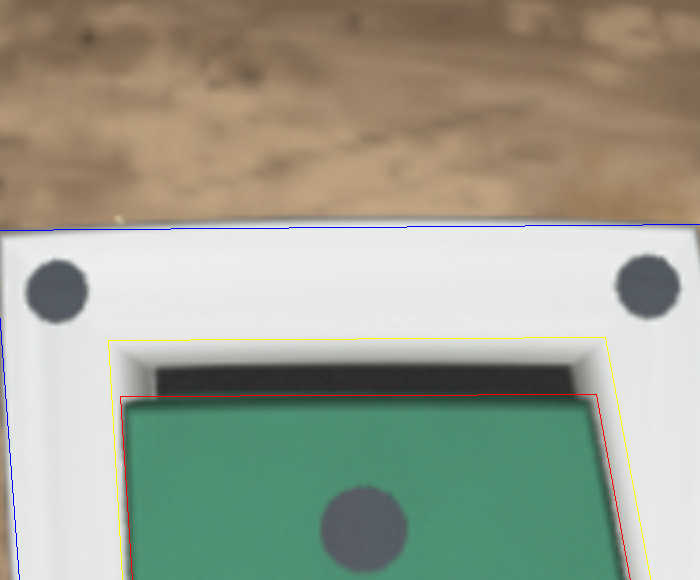

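>>> move_arm(targets=[[[0, 0, -4], 0], [[0, 0, -3], 0], [[0, 0, -3], 0], [[0, 0, -3], 0], [[0, 0, -2], 0], [[0, 0, -2], 0], [[0, 0, -1], 0], [[0, 0, -1], 0], [[0, 0, -0.5], 0], [[0, 0, 0], 0]])

```text
time: 29.45
position: [0.4517, -0.2298, 0.0403]
ee_rot: [-3.142, 0.0, 0.101]
contact_force: [-0.1, -0.5, -3.2]
gripper_width: 0.147
```

Going in freely with no contact. Lower the last millimetre or so.

>>> move_arm(targets=[[[0, 0, -0.4], 0], [[0, 0, -0.4], 0], [[0, 0, -0.4], 0], [[0, 0, -0.3], 0], [[0, 0, 0], 0], [[0, 0, 0], 0], [[0, 0, 0], 0], [[0, 0, 0], 0], [[0, 0, 0], 0], [[0, 0, 0], 0]])

```text
time: 30.7
position: [0.4516, -0.2298, 0.0389]
ee_rot: [3.142, -0.0, 0.101]
contact_force: [-1.7, 0.6, 5.1]
gripper_width: 0.146
```

>>> move_arm(targets=[[[0, 0, 0], 0], [[0, 0, 0], 0], [[0, 0, 0], 0], [[0, 0, 0], 0], [[0, 0, 5], 0], [[0, 0, 15], 0], [[0, 0, 30], 0], [[0, 0, 40], 0], [[0, 0, 40], 0], [[0, 0, 40], 0]], claw=50)

```text
time: 31.95
position: [0.4513, -0.2297, 0.2105]
ee_rot: [-3.142, -0.0, 0.101]
contact_force: [-0.2, -0.3, -0.5]
gripper_width: 0.585
```

>>> move_arm(targets=[[[-10, 0, 20], 0], [[-15, 0, 10], 0], [[-5, 0, 0], 0], [[0, 0, 0], 0], [[0, 0, 0], 0], [[0, 0, 0], 0], [[0, 0, 0], 0], [[0, 0, 0], 0], [[0, 0, 0], 0], [[0, 0, 0], 0]])

```text
time: 33.2
position: [0.4216, -0.2298, 0.2388]
ee_rot: [3.142, 0.0, 0.101]
contact_force: [0.7, -0.6, -0.2]
gripper_width: 0.582
```

```bash
python3 - <<'E'
from fitnest import *
s=status.get_state();i=eyes.camera_info("wrist");b=eyes.camera("wrist");print(s["position"],s["contact_force"],s["time"])
h=cv2.cvtColor(b,cv2.COLOR_RGB2HSV)
m=cv2.inRange(h,(65,80,30),(95,255,255));m=cv2.morphologyEx(m,cv2.MORPH_CLOSE,np.ones((3,3)))
c=max(cv2.findContours(m,cv2.RETR_EXTERNAL,cv2.CHAIN_APPROX_NONE)[0],key=cv2.contourArea)[:,0]
for z in (.026,.02):
    W=np.array([at(i,u,v,z,True) for u,v in c]);print(z,fit(W,0,[.451,-.23,3.24]))
o=cv2.resize(b[40:300,150:420,::-1],None,fx=2.2,fy=2.2,interpolation=cv2.INTER_CUBIC);cv2.imwrite("pics/f1.png",o)
E
```

```text
[ 0.42163282 -0.22984698  0.23879021] [ 0.71514437 -0.6035255  -0.16676063] 33.2
0.026 (array([ 0.45129172, -0.22949912,  3.24446209]), np.float64(0.0008945627144649105), np.float64(-0.0008190045790164096))
0.02 (array([ 0.45081901, -0.22959806,  3.2441762 ]), np.float64(0.00038929930214001463), np.float64(-0.0001010881325484795))
```

View pics/f1.png

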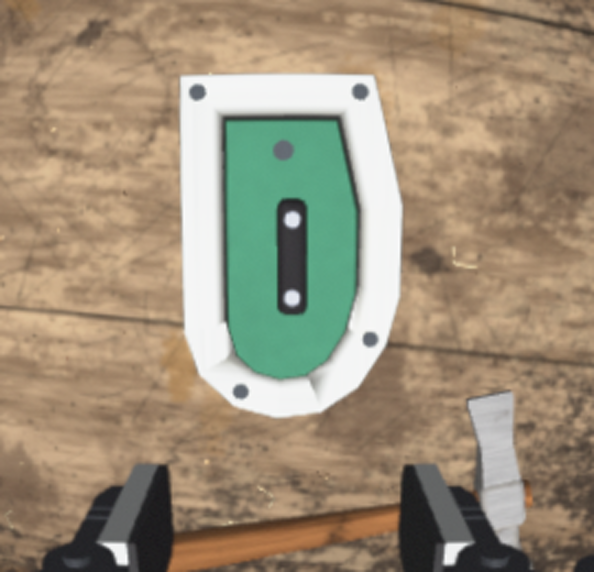

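The form sits in the cutout with an even gap all round. Its fit (0.4513, −0.2295, 3.244) agrees with the nest's to about 0.5 mm. I am handing in.

```bash
python3 -c "
from bench import ctrl; print(ctrl.hand_in())"
```

```text
the job is handed in; nothing more can be done
None
```

The green form is seated in the nest, bar up and let go, and I handed the job in at about 33 s of the 72 s. The hand-in gives no verdict, so the results below come from my own checks.

**What I did:** I gripped the form across its top edge, lifted it out of the rack and stood it on the open bench. I then tipped it onto its back by pushing with the open fingers either side of the bar. With it flat and let go, I gripped it by the bar, turned it about 2.92 rad, lowered it into the cutout and let go.

**Last checks:**
- **On the bench:** the picture showed it flat, bar up, with the gripper clear. Its origin was about 0.25 m from the pocket.
- **In the nest:** the outline fitted to the last picture is about 0.5 mm and 0.002 rad from my estimate of the nest pose.
- **Height:** the floor contact force came at the height expected for a form fully home. The gap round the form looks even.
- **Disagreements:** the outline fits shifted by about 1 mm depending on the height assumed for the visible edge. That is inside the 3 mm clearance.
- **Not checked:** I did not measure tilt directly. I also did not re-measure the grey form, heel block, wax or spool at the end. The path stayed clear of all of them, and no force reading suggested I had touched one.

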